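Chock the clutch drum in the bench fixture

TASK

The clutch drum stands on the fixture plate in the way of the folded brace. Slide the drum across the plate, flat and without lifting it, until it is home against both stop pins, and only then swing the brace out behind it until it snaps fully into its end detent. Leave the drum home, the brace seated, and the other parts on the bench where they are.

Things in the scene. Friction and masses are not known exactly. Their poses are not given: they have to be found in the camera images.
- fixture: Fixed dark steel plate, 260 mm (its x) by 370 mm (its y), 10 mm thick; place and yaw differ each time. Origin on the bench, mid-plate in x, 15 mm to +y of mid-plate in y. Two scribed circles of 62 mm radius mark the drum's places: waiting at (0, -85) mm, home at (0, 65) mm. At the brace pivot's +y side, (-100, 37) mm, a fixed grey detent housing, 28 x 45 mm, up to 34 mm above the bench.
- drum: Loose aluminium clutch drum, 0.6 to 0.95 kg, upright near the waiting circle. Toothed flange 120 mm diameter, 20 mm high; above it a 112 mm diameter wall up to 55 mm; in the middle of its top a round hub, 32 mm diameter, from 58 to 82 mm (heights above its underside). Origin: centre of the underside, z up its axis. Slides on the plate with a few newtons of push.
- drum_home (a point): Where the drum's origin lies when its flange touches both stop pins: centre of the home circle, on the plate's top, (0, 65, 10) mm in the fixture, axes as the fixture's.
- stop_a (a point): Centre, at the plate's top, of one of two fixed steel stop pins, 20 mm diameter, 35 mm tall, at (-45, 119, 10) mm in the fixture, beyond the home circle.
- stop_b (a point): The same for the other stop pin, at (45, 119, 10) mm in the fixture.
- brace (a joint): Rad. Steel bar on a vertical pivot: 0 = folded along the fixture's -y; grows anticlockwise from above to the end stop at 1.571, bar along the fixture's +x. The waiting drum blocks it. Swings with 1 to 2 N at the post and stays where left; from 1.08 rad a spring ball resists with up to 7 N and pushes it back; past about 1.45 rad it drives it to the stop and holds it.
- brace_hinge (a point): On the brace's pivot axis, at the plate's top, (-100, -17.5, 10) mm in the fixture; fixed. The bar is 25 mm wide, 14 to 30 mm above the bench, and reaches 165 mm from this axis. A rubber pad, 8 mm thick, 50 mm long, sits 100 mm from the axis on the side that leads when it swings out; seated, it stands about 2 mm from the home drum.
- brace_post (a point): Top centre of the brace's upright post, 18 mm diameter, 150 mm from the pivot axis on the bar's centre line; it stands from 30 to 85 mm above the bench and moves with the brace. Axes turn with the brace: bar towards -y, swing-out direction +x.
- bearing: Steel bearing ring, 44 mm diameter, 14 mm high, on the far edge of the plate; a bystander, leave alone. Origin: at its underside, about its middle.
- gear: Small dark gear, 55 mm diameter, 20 mm high, on the far edge of the plate; a bystander, leave alone. Origin: at its underside, about its middle.
- wrench: Steel wrench, 190 mm long, lying on the bench beside the plate's -y end; a bystander, leave alone. Origin: at its underside, about its middle.
- piston: Aluminium piston, 72 mm diameter, 55 mm high, standing on the bench beyond the plate's +y end; a bystander, leave alone. Origin: at its underside, about its middle.
- conrod: Steel connecting rod, 167 mm long, 16 mm high, lying on the bench beyond the plate's +y end; a bystander, leave alone. Origin: at its underside, about its middle.
- oil_bottle: White bottle, 72 mm diameter, 210 mm tall, at the right of the bench; a bystander, leave alone. Origin: at its underside, about its middle.
- crankshaft: Short crankshaft, 190 mm long, 68 mm high, lying at the right of the bench; a bystander, leave alone. Origin: at its underside, about its middle.
Mind the look-alikes: they are no part of the job. What is shaped like the drum but orange or turquoise is not meant.

How it is judged:
By the outcome, as a careful person would: the job done as asked, in the order asked, and still so for the second after the job is handed in, with the robot touching nothing.
It also fails if it takes over 56 s, if anything falls off the work surface, if the arm or the gripper's body presses on something with over 40 N, if the wrist force passes 120 N, or if a joint passes its speed limit or range.

ROBOT

A 6-joint arm with a two-finger parallel gripper is mounted at the origin on the work surface. World frame = base frame: x ahead of the robot, y to its left, z up, the work surface at z = 0. Lengths are in m, angles in rad, forces in N, time in s.
With the tool pointing down it reaches from about 0.3 to 0.875 m from the base axis. Payload 4.2 kg.
Tool frame: the origin (TCP) lies at the very end of the fingers, on their centre line; the grasp point (between the pads) lies 19 mm behind it; z points along the fingers, y is the line along which they close (so a half turn about z gives the same grasp; the last joint's range is limited). The gripper opens to 85 mm and grips with 20 to 120 N. Pads are 22 mm wide; open, the fingers measure 114 mm over their backs; the gripper's body (76 mm by 85 mm) begins 54 mm behind the grasp point. The pads swing forward as they close: fully open they stand 13 mm farther back than shut.
Start: joints at [-1.141, 0.32, 1.565, -0, 1.257, -0.02], TCP at [0.25, -0.518, 0.231] pointing down, gripper open.
Joint ranges: [-3.11, 3.11], [-0.84, 2.01], [0.21, 2.61], [-1.34, 4.49], [0.05, 2.63], [-2.56, 2.56]. Speed limits (rad/s): [2.57, 2.57, 3.14, 3.14, 3.14, 3.14].

INTERFACE

Orientations are given as [roll, pitch, yaw] about the fixed x, y, z axes, in that order (R = Rz(yaw) Ry(pitch) Rx(roll)).
In Python, from rig import bot gives the robot as it stands.
- The arm moves only by the tool drive_tool, never from a script. Its argument "rows" is a list of rows, each a list of 4 numbers: the shift along the tool's x, y, z in m, then the turn about the tool's z in rad. A call has 1 to 10 rows; each row is the pose to reach, as a shift and turn from the pose commanded when the call began, along the tool's axes at that moment; what a row does not reach only later rows make up. A row lasts 1/8 s, in which the tool goes at most 62.5 mm and 10.7 degrees, less where a joint would pass 70% of its speed; a pose out of reach is approached as far as the arm can. A call with a gripper value outside its range is refused whole. "jaw" is the opening, from 0 (shut) to 1 (fully open), set as the call begins (left out, the last holds). The fingers move at their own pace and stop on an object; the grip force is fixed at half the most. Time passes only in rows, so rows that repeat a pose let the fingers close. It gives the time, the measured TCP pose, the force, the opening and the grip force at its end, in the units of the state.
- bot.state(): the state, without advancing time (a new reading comes with each control period).
- bot.get_image(name): name is "scene" or "top" or "wrist"; returns (picture, depth): 480x640x3 uint8, red, green, blue; 480x640 float32, m along the optical axis (not along the pixel's ray), 0 where there is no reading.
- bot.camera_params(name): a dict with "K" (3x3 intrinsics, pixels), "world_to_cam" (4x4, takes a point from world to camera coordinates); the wrist camera has in their place "T_tool_cam" (4x4, takes a point from camera to tool coordinates, whose origin is the TCP and whose axes are the flange's). Camera axes: x right, y down, z forward; pixel columns grow to the right and rows downward; lengths in m; the calibration is good to about 2 mm. A picture is of the moment at which its call begins: read the wrist's pose just before it. camera_params takes no time and is no camera call.
- bot.finish_job(): hands the job in; it is judged then, once.
Trained networks look in the newest picture that a camera, given by its name, has taken for a name from the list of things; names that differ only in an ending like _2 or _b are one class to them, and where a whole thing is asked for, a point or a joint stands for the part that bears it (a point fixed in the world has none). Each returns a list of dicts, best first, with "p" (0 to 1); they miss things now and then, are a little off and sometimes report something else, mostly with a low value. They report only what shows in the picture. A call takes as long as a camera call. They do not tell look-alikes from the thing itself.
- bot.masks_of(query, camera): "pixels" (480x640 bool, what is visible of it) and "point" ([column, row] in pixels, amid what is visible of it).
The state is a dict: "time": time; "joint_pos": joint angles; "qvel": joint speeds; "effort": joint torques, N m; "eef_pos": TCP position; "tcp_rot": TCP orientation; "ft_force": force on the tool from outside, world axes, zero at the start; "wrist_torque": the same for the moment, N m; "finger_gap": finger opening in m; "grasp_force": force on a finger pad.
Only numpy, scipy, OpenCV 4.12 (cv2) and the standard library are available. Lean on these libraries where they do the work, as an engineer would, in place of code of your own. Each camera call takes 0.05 s, during which the arm holds its last target. There are 200 camera calls.

## Working session

There is one attempt and no reset: what is moved stays moved. The work goes in short steps, Python scripts to look and compute and a tool call to move; the robot and the scene stay as the last step left them, time stands still between calls to the robot, and variables do not carry over. Pictures are saved under pics/ and viewed, at most 10 in all, crops included, and the job is handed in when it is done.

Besides the shell and the picture viewer there is one more tool, called as a command line: name --pt "numbers of a row" for each row, then --argument value for the rest. drive_tool: Moves the arm, as the interface text tells. Its arguments: {"type":"object","properties":{"rows":{"type":"array"},"jaw":{"type":"number"}},"required":["rows"]}

```bash
mkdir -p pics; ls; cat > h.py <<'E'
import numpy as np, cv2
from rig import bot
from scipy.spatial.transform import Rotation as R
def snap(cam,fn=None):
    s=bot.state(); im,d=bot.get_image(cam); p=bot.camera_params(cam); K=np.array(p["K"])
    if "world_to_cam" in p: T=np.linalg.inv(np.array(p["world_to_cam"]))
    else:
        W=np.eye(4);W[:3,:3]=R.from_euler('xyz',s["tcp_rot"]).as_matrix();W[:3,3]=s["eef_pos"];T=W@np.array(p["T_tool_cam"])
    if fn: cv2.imwrite("pics/"+fn,im[:,:,::-1])
    v,u=np.mgrid[:480,:640]
    P=np.stack([(u-K[0,2])/K[0,0]*d,(v-K[1,2])/K[1,1]*d,d],-1)@T[:3,:3].T+T[:3,3]
    P[d==0]=np.nan
    return im,d,P,K,T
E
python3 - <<'E'
from h import *
s=bot.state();print({k:np.round(v,3) for k,v in s.items()})
for c in("top","scene"):
    im,d,P,K,T=snap(c,c+"0.png"); print(c,T[:3,3].round(3),K[0,0])
    for q in("drum","fixture","brace","brace_post","stop_a","bearing","gear"):
        for m in bot.masks_of(q,c)[:3]:
            X=P[m["pixels"]]; print(q,round(m["p"],2),np.round(m["point"]),m["pixels"].sum(),np.nanmedian(X,0).round(3),np.nanpercentile(X[:,2],98).round(3),im[m["pixels"]].mean(0).round())
E
```

```text
pics
{'time': np.float64(0.0), 'joint_pos': array([-1.141,  0.32 ,  1.566, -0.   ,  1.257, -0.02 ]), 'qvel': array([-0.001, -0.003, -0.001, -0.   , -0.001,  0.001]), 'effort': array([ 1.0000e-03, -4.1552e+01, -2.3416e+01, -0.0000e+00,  8.0000e-03,
       -0.0000e+00]), 'eef_pos': array([ 0.25 , -0.517,  0.23 ]), 'tcp_rot': array([-3.14, -0.  ,  0.45]), 'ft_force': array([-0.073, -1.009, -0.238]), 'wrist_torque': array([-0.016,  0.036, -0.016]), 'grasp_force': np.float64(0.0), 'finger_gap': np.float64(0.085)}
top [ 0.498 -0.11   1.319] 441.93567433378075
drum 0.73 [306. 313.] 1358 [ 0.361 -0.022  0.056] 0.083 [ 81. 137. 131.]
drum 0.56 [292. 224.] 1337 [0.616 0.    0.066] 0.093 [131. 135. 139.]
drum 0.55 [415. 222.] 1396 [ 0.632 -0.331  0.055] 0.082 [133. 110.  62.]
fixture 0.95 [271. 227.] 9092 [0.617 0.081 0.01 ] 0.038 [84. 83. 80.]
fixture 0.61 [192. 252.] 575 [0.534 0.303 0.054] 0.059 [129. 131. 133.]
brace 0.97 [296. 256.] 639 [ 0.523 -0.003  0.03 ] 0.084 [127. 130. 134.]
brace_post 0.92 [297. 257.] 671 [ 0.524 -0.003  0.03 ] 0.084 [125. 128. 131.]
stop_a 0.91 [270. 228.] 9019 [0
[... 393 characters left out ...]
623 [0.638 0.003 0.066] 0.093 [127. 129. 122.]
fixture 0.88 [407. 306.] 15431 [0.645 0.094 0.011] 0.044 [82. 77. 68.]
brace 0.88 [367. 248.] 1258 [ 0.529 -0.008  0.031] 0.085 [113. 110.  97.]
brace_post 0.57 [370. 253.] 1087 [ 0.529 -0.011  0.031] 0.085 [116. 113. 100.]
brace_post 0.25 [368. 285.] 2701 [0.638 0.003 0.066] 0.093 [126. 128. 120.]
stop_a 0.77 [406. 307.] 15111 [0.645 0.095 0.011] 0.042 [81. 76. 67.]
stop_a 0.25 [365. 250.] 1132 [ 0.529 -0.01   0.031] 0.085 [116. 113. 100.]
bearing 0.82 [344. 320.] 286 [ 0.718 -0.028  0.024] 0.028 [131. 129. 116.]
gear 0.96 [403. 345.] 580 [0.733 0.097 0.021] 0.033 [79. 75. 68.]
gear 0.42 [409. 307.] 15276 [0.646 0.094 0.011] 0.042 [81. 77. 68.]
```

```bash
python3 - <<'E'
from h import *
im=cv2.imread("pics/top0.png"); c=im[150:340,150:440]; c=cv2.resize(c,None,fx=2.7,fy=2.7,interpolation=cv2.INTER_CUBIC); cv2.imwrite("pics/crop0.png",c)
E
```

```text
(no output)
```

View pics/crop0.png

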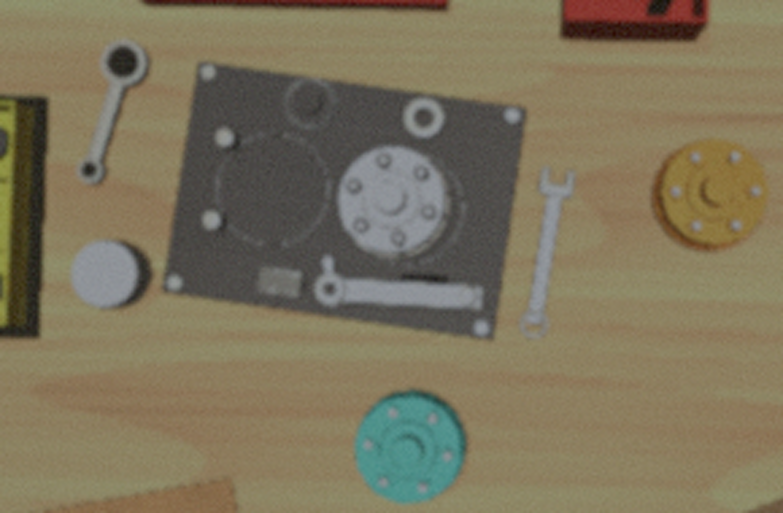

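View pics/scene0.png

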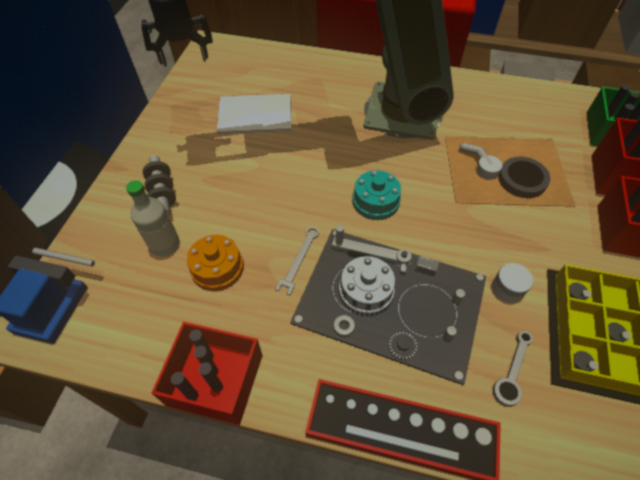

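The three drum-shaped things in the top view are turquoise (306,313), orange (415,222) and bare grey on the plate (292,224). The grey one is meant: it is aluminium and overlaps the waiting circle. The crop confirms this. The stop pins are at crop (225,137) and (211,219), and the pivot is at (329,288).

```bash
python3 - <<'E'
from h import *
def circ(pts):
    A=np.c_[2*pts,np.ones(len(pts))]; c=np.linalg.lstsq(A,(pts**2).sum(1),rcond=None)[0]; return c[:2],np.sqrt(c[2]+c[:2]@c[:2])
for c in("top","scene"):
    im,d,P,K,T=snap(c)
    m=bot.masks_of("fixture",c)[0]["pixels"].astype(np.uint8)
    for q in ("drum","brace","bearing","gear"):
        for r in bot.masks_of(q,c):
            m|= (r["pixels"]&(np.nan_to_num(np.nanmedian(P[r["pixels"]],0))[0]>.5)&(np.nanmedian(P[r["pixels"]][:,1])>-.1)).astype(np.uint8)
    cn=max(cv2.findContours(m,cv2.RETR_EXTERNAL,cv2.CHAIN_APPROX_NONE)[0],key=cv2.contourArea)
    # plate contour -> plane z=.01 by ray
    px=cn[:,0].astype(float); ray=np.c_[(px[:,0]-K[0,2])/K[0,0],(px[:,1]-K[1,2])/K[1,1],np.ones(len(px))]@T[:3,:3].T
    pl=T[:3,3]+ray*((.01-T[2,3])/ray[:,2])[:,None]
    (ctr,sz,a)=cv2.minAreaRect((pl[:,:2]*1000).astype(np.float32)); print(c,"plate",np.round(ctr),np.round(sz),round(a,2))
    x,y,z=P[...,0],P[...,1],P[...,2]
    g=(abs(x-.63)<.06)&(abs(y)<.07)
    hub=g&(z>.084); print("hub",P[hub].mean(0).round(4),hub.sum(),circ(P[hub][:,:2])[1], "wall",P[g&(z>.06)&(z<.08)].mean(0).round(4),(np.nanmedian(z[hub])).round(4))
    near=(x>.5)&(x<.78)&(y>-.13)&(y<.28)
    b=(near&(z>.026)&(hub==0)).astype(np.uint8)
    n,l,st,ce=cv2.connectedComponentsWithStats(b)
    for i in range(1,n):
        if st[i,4]>8:
            Q=P[l==i]; t=Q[Q[:,2]>Q[:,2].max()-.012]; print(st[i,4],ce[i].round(),"med",np.median(Q,0).round(3),"top",t.mean(0).round(3),len(t))
E
```

```text
top plate [624.  62.] [376. 265.] 83.03
hub [0.6193 0.0042 0.0915] 104 0.011375159425091437 wall [0.6205 0.0043 0.066 ] 0.0915
48 [264. 188.] med [0.727 0.1   0.03 ] top [0.728 0.1   0.03 ] 48
43 [233. 201.] med [0.685 0.187 0.043] top [0.685 0.188 0.044] 38
1216 [295. 225.] med [0.615 0.001 0.065] top [0.617 0.004 0.075] 36
45 [228. 232.] med [0.594 0.198 0.044] top [0.596 0.199 0.044] 38
57 [200. 251.] med [0.535 0.276 0.05 ] top [0.535 0.277 0.054] 34
149 [253. 254.] med [0.532 0.126 0.033] top [0.531 0.126 0.034] 123
554 [297. 258.] med [ 0.523 -0.006  0.031] top [ 0.519 -0.079  0.085] 32
scene plate [620.  59.] [375. 280.] 82.32
hub [0.6233 0.0018 0.0922] 194 0.012060317557063402 wall [0.6272 0.0022 0.0672] 0.0926
3338 [367. 274.] med [ 0.616 -0.     0.065] top [ 0.559 -0.053  0.083] 84
255 [427. 263.] med [0.535 0.123 0.035] top [0.535 0.123 0.034] 252
133 [499. 278.] med [0.545 0.275 0.051] top [0.54  0.276 0.055] 72
104 [459. 295.] med [0.602 0.195 0.045] top [0.599 0.196 0.045] 75
109 [450. 332.] med [0.69  0.184 0.045] top [0.688 0.185 0.045] 83
116 [403. 343.] med [0.731 0.097 0.031] top [0.731 0.097 0.031] 116
```

drive_tool --pt "0 0 -0.06 0" --pt "0.05 -0.03 -0.1 0.1" --pt "0.11 -0.06 -0.1 0.2" --pt "0.16 -0.09 -0.1 0.3" --pt "0.22 -0.12 -0.1 0.4" --pt "0.28 -0.15 -0.1 0.5" --pt "0.34 -0.185 -0.1 0.572" --pt "0.4 -0.22 -0.1 0.572" --pt "0.455 -0.25 -0.1 0.572" --pt "0.51 -0.28 -0.1 0.572" --jaw 0.6

```text
time: 2.65
eef_pos: [0.5708, -0.067, 0.3315]
tcp_rot: [3.141, -0.001, -0.122]
ft_force: [0.6, -0.9, 1.2]
finger_gap: 0.0513
grasp_force: 0.0
```

```bash
python3 - <<'E'
from h import *
s=bot.state();print(s["time"],s["eef_pos"],s["tcp_rot"],s["joint_pos"])
im,d,P,K,T=snap("wrist","w1.png"); print(T[:3,3])
for q in("drum","brace","fixture","bearing"):
    for m in bot.masks_of(q,"wrist")[:3]:
        X=P[m["pixels"]]; print(q,round(m["p"],2),np.round(m["point"]),np.nanmedian(X,0).round(3),np.nanmax(X[:,2]).round(3))
x,y,z=P[...,0],P[...,1],P[...,2]
g=(abs(x-.62)<.06)&(abs(y-.003)<.07); h=g&(z>.085)&(z<.1)
Q=P[h]; print("hub",len(Q),np.median(Q,0), (np.nanmin(Q,0)+np.nanmax(Q,0))/2, np.ptp(Q,axis=0))
b=((z>.04)&(z<.1)&(x>.4)).astype(np.uint8)
n,l,st,ce=cv2.connectedComponentsWithStats(b)
for i in range(1,n):
    if st[i,4]>30:
        Q=P[l==i]; t=Q[Q[:,2]>np.percentile(Q[:,2],98)-.004]; print(st[i,4],ce[i].round(),"top",t.mean(0).round(4))
E
```

```text
2.65 [ 0.57075506 -0.06702063  0.3315294 ] [ 3.14120300e+00 -7.81714782e-04 -1.22012543e-01] [-1.36692341e-01  2.75315539e-01  1.37920323e+00 -3.79488939e-04
  1.48628654e+00  1.55614856e+00]
[ 0.64677925 -0.07604691  0.47398029]
drum 0.79 [239. 147.] [ 0.624 -0.001  0.066] 0.094
drum 0.68 [304. 355.] [ 0.374 -0.022  0.055] 0.084
drum 0.67 [577.  86.] [ 0.639 -0.321  0.055] 0.084
brace 0.6 [276. 233.] [ 0.526 -0.008  0.03 ] 0.087
fixture 0.97 [179. 133.] [0.641 0.083 0.01 ] 0.087
bearing 0.55 [260.  35.] [ 0.715 -0.026  0.024] 0.027
hub 1009 [0.62022433 0.00375039 0.09194063] [0.61989418 0.00411952 0.08994175] [0.03128683 0.0315737  0.00886418]
11432 [588.  85.] top [ 0.6362 -0.3368  0.0814]
10774 [243. 146.] top [0.62   0.0041 0.092 ]
370 [ 53. 103.] top [0.6849 0.1875 0.045 ]
306 [ 69. 192.] top [0.5961 0.1986 0.045 ]
421 [339. 237.] top [ 0.52   -0.0786  0.0848]
1023 [  9. 261.] top [0.5274 0.284  0.0552]
143 [202. 242.] top [0.5247 0.071  0.0442]
799 [298. 332.] top [ 0.4052 -0.0187  0.0553]
```

View pics/w1.png

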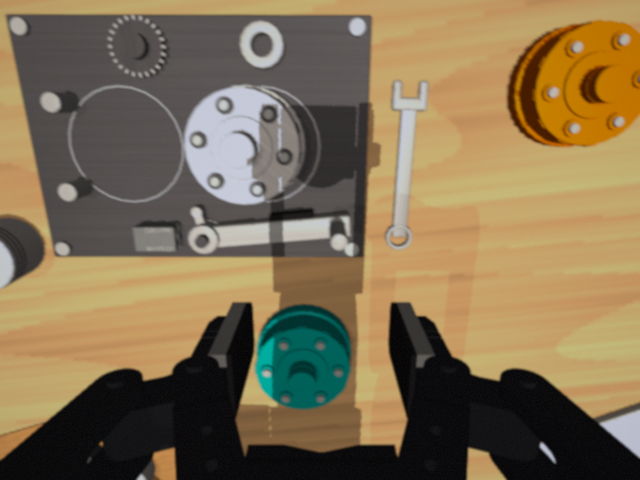

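The wrist view agrees with the top view: the hub is at pixel (243,146), which is (0.620, 0.004, 0.092). I'll grasp it with the fingers closing along the fixture's y.

drive_tool --pt "0.02 -0.038 0.04 0" --pt "0.04 -0.0765 0.08 0" --pt "0.04 -0.0765 0.13 0" --pt "0.04 -0.0765 0.18 0" --pt "0.04 -0.0765 0.21 0" --pt "0.04 -0.0765 0.235 0" --pt "0.04 -0.0765 0.25 0" --pt "0.04 -0.0765 0.254 0" --pt "0.04 -0.0765 0.255 0" --pt "0.04 -0.0765 0.255 0"

```text
time: 4.15
eef_pos: [0.6195, 0.0021, 0.0774]
tcp_rot: [-3.142, -0.002, -0.122]
ft_force: [-0.6, 0.0, -1.0]
finger_gap: 0.0512
grasp_force: 0.0
```

drive_tool --pt "0 0 0 0" --pt "0 0 0 0" --pt "0 0 0 0" --pt "0 0 0 0" --pt "0 0 0 0" --pt "0 0 0 0" --jaw 0.2

```text
time: 4.9
eef_pos: [0.6194, 0.0026, 0.0775]
tcp_rot: [-3.141, -0.002, -0.122]
ft_force: [-0.8, 1.6, 6.1]
finger_gap: 0.029
grasp_force: 58.9
```

drive_tool --pt "0 -0.008 0 0" --pt "0 -0.022 0 0" --pt "-0.001 -0.038 0 0" --pt "-0.001 -0.054 0 0" --pt "-0.002 -0.07 0 0" --pt "-0.002 -0.086 0 0" --pt "-0.003 -0.102 0 0" --pt "-0.003 -0.116 0 0" --pt "-0.003 -0.126 0 0" --pt "-0.003 -0.128 0 0"

```text
time: 6.15
eef_pos: [0.6322, 0.1283, 0.0776]
tcp_rot: [3.138, -0.002, -0.12]
ft_force: [-0.5, -6.9, 8.0]
finger_gap: 0.0288
grasp_force: 59.8
```

```bash
cat > meas.py <<'E'
from h import *
im,d,P,K,T=snap("top")
x,y,z=P[...,0],P[...,1],P[...,2]
def c(m): Q=P[m]; return Q.mean(0).round(4),len(Q)
for cam in("top","scene"):
    im,d,P,K,T=snap(cam); x,y,z=P[...,0],P[...,1],P[...,2]
    w=(abs(x-.632)<.07)&(abs(y-.135)<.075)&(z>.055)&(z<.074)
    n,l,st,ce=cv2.connectedComponentsWithStats(w.astype(np.uint8)); 
    i=1+np.argmax(st[1:,4]); Q=P[l==i]; r=cv2.minEnclosingCircle((Q[:,:2]*1000).astype(np.float32)); print(cam,"wall circle",np.round(r[0],1),round(r[1],1),"z",np.median(Q[:,2]).round(4))
    h=(abs(x-.632)<.03)&(abs(y-.137)<.03)&(z>.086)&(z<.097);Q=P[h]
    if len(Q): print("hub",((Q.min(0)+Q.max(0))/2).round(4),np.ptp(Q,axis=0).round(3),Q.mean(0).round(4))
s=bot.state(); print(s["time"],s["eef_pos"].round(4),s["ft_force"].round(1))
E
python3 meas.py
```

```text
top wall circle [631.7 116.2] 55.2 z 0.0652
hub [0.6176 0.1101 0.0863] [0. 0. 0.] [0.6176 0.1101 0.0863]
scene wall circle [634.7 126.4] 57.4 z 0.0665
hub [0.6341 0.1307 0.0914] [0.033 0.046 0.011] [0.6365 0.1279 0.0923]
6.3 [0.6322 0.1283 0.0775] [-1.4 -4.4  5.5]
```

drive_tool --pt "0 -0.004 0 0" --pt "0 -0.007 0 0" --pt "0 -0.009 0 0" --pt "0 -0.009 0 0"

```text
time: 6.8
eef_pos: [0.6332, 0.1368, 0.0776]
tcp_rot: [3.139, -0.002, -0.121]
ft_force: [-0.3, -5.3, 7.1]
finger_gap: 0.0289
grasp_force: 59.9
```

drive_tool --pt "0 -0.001 0 0" --pt "0 -0.001 0 0"

```text
time: 7.05
eef_pos: [0.6333, 0.1376, 0.0776]
tcp_rot: [3.139, -0.002, -0.121]
ft_force: [-0.8, -6.2, 6.5]
finger_gap: 0.0292
grasp_force: 59.8
```

drive_tool --pt "0 -0.001 0 0" --pt "0 -0.001 0 0"

```text
time: 7.3
eef_pos: [0.6334, 0.1386, 0.0776]
tcp_rot: [3.139, -0.002, -0.121]
ft_force: [-0.9, -6.8, 6.6]
finger_gap: 0.0286
grasp_force: 59.9
```

drive_tool --pt "0 -0.001 0 0" --pt "0 -0.001 0 0"

```text
time: 7.55
eef_pos: [0.6335, 0.1394, 0.0776]
tcp_rot: [3.138, -0.002, -0.121]
ft_force: [-0.2, -6.8, 6.9]
finger_gap: 0.0289
grasp_force: 59.8
```

drive_tool --pt "0 -0.001 0 0" --pt "0 -0.001 0 0"

```text
time: 7.8
eef_pos: [0.6335, 0.1397, 0.0777]
tcp_rot: [3.137, -0.002, -0.121]
ft_force: [-1.3, -8.5, 7.7]
finger_gap: 0.0289
grasp_force: 59.9
```

drive_tool --pt "0 -0.0005 0 0" --pt "0 -0.0005 0 0"

```text
time: 8.05
eef_pos: [0.6335, 0.1398, 0.0777]
tcp_rot: [3.136, -0.002, -0.121]
ft_force: [-0.5, -9.8, 7.4]
finger_gap: 0.0289
grasp_force: 59.9
```

drive_tool --pt "0 -0.001 0 0" --pt "0 -0.001 0 0"

```text
time: 8.3
eef_pos: [0.6335, 0.1401, 0.0779]
tcp_rot: [3.135, -0.002, -0.121]
ft_force: [-1.7, -11.2, 9.2]
finger_gap: 0.0291
grasp_force: 60.0
```

drive_tool --pt "0 -0.001 0 0" --pt "0 -0.001 0 0"

```text
time: 8.55
eef_pos: [0.6334, 0.1404, 0.078]
tcp_rot: [3.134, -0.001, -0.121]
ft_force: [-2.9, -13.9, 10.1]
finger_gap: 0.0291
grasp_force: 60.2
```

drive_tool --pt "0 0.001 0 0" --pt "0 0.002 0 0" --pt "0 0.002 0 0"

```text
time: 8.93
eef_pos: [0.6334, 0.14, 0.0777]
tcp_rot: [3.137, -0.001, -0.122]
ft_force: [-1.7, -8.5, 7.9]
finger_gap: 0.029
grasp_force: 60.1
```

drive_tool --pt "0 0 0 0" --pt "0 0 0 0" --pt "0 0 0 0" --pt "0 0 0 0" --jaw 0.6

```text
time: 9.43
eef_pos: [0.633, 0.1433, 0.0761]
tcp_rot: [3.141, 0.0, -0.122]
ft_force: [0.4, 1.0, 0.5]
finger_gap: 0.0514
grasp_force: 0.0
```

drive_tool --pt "0 0 -0.03 0" --pt "0 0 -0.07 0" --pt "0 0 -0.11 0" --pt "-0.05 0 -0.14 0" --pt "-0.1 0.04 -0.15 0" --pt "-0.1 0.08 -0.15 0" --pt "-0.1 0.08 -0.15 0"

```text
time: 10.3
eef_pos: [0.5233, 0.0742, 0.227]
tcp_rot: [3.141, -0.001, -0.125]
ft_force: [0.8, 0.3, 0.3]
finger_gap: 0.0512
grasp_force: 0.0
```

```bash
cat > meas2.py <<'E'
from h import *
s=bot.state(); print(s["time"],s["eef_pos"].round(4),s["tcp_rot"].round(3),s["joint_pos"].round(2),s["ft_force"].round(1))
y_f=np.array([.1228,.9924]);x_f=np.array([.9924,-.1228])
for cam in("wrist","top"):
    im,d,P,K,T=snap(cam,"%s_%d.png"%(cam,s["time"]*100)); x,y,z=P[...,0],P[...,1],P[...,2]
    tops={}
    for n,(cx,cy,r,z0,z1) in dict(a=(.596,.199,.025,.04,.05),b=(.685,.188,.025,.04,.05),hub=(.633,.140,.03,.088,.1),wall=(.633,.14,.065,.06,.07)).items():
        Q=P[(np.hypot(x-cx,y-cy)<r)&(z>z0)&(z<z1)]
        if len(Q)<5: print(n,"-"); continue
        tops[n]=((Q.min(0)+Q.max(0))/2+0*Q.mean(0))[:2] if n=="wall" else Q.mean(0)[:2]; print(cam,n,tops[n].round(4),Q[:,2].mean().round(4),len(Q))
    if {"a","b"}<=set(tops):
        o=(tops["a"]+tops["b"])/2-.119*y_f
        for n in("hub","wall"):
            if n in tops: print("  drum in fixture",n,((tops[n]-o)@x_f).round(4),((tops[n]-o)@y_f).round(4))
    Q=P[(x>.48)&(x<.74)&(y>-.13)&(y<.07)&(z>.08)&(z<.09)]; 
    if len(Q): print("post",Q.mean(0).round(4),len(Q))
E
python3 meas2.py
```

```text
10.3 [0.5233 0.0742 0.227 ] [ 3.141e+00 -1.000e-03 -1.250e-01] [ 0.12  0.25  1.68 -0.    1.21  1.82] [0.8 0.3 0.3]
wrist a [0.5954 0.1992] 0.0448 483
wrist b [0.6834 0.1894] 0.0449 361
wrist hub [0.6336 0.14  ] 0.0918 2248
wrist wall [0.6291 0.1407] 0.0659 17720
  drum in fixture hub 0.0008 0.0644
  drum in fixture wall -0.0037 0.0645
post [ 0.5202 -0.0777  0.0842] 540
a -
top b [0.6851 0.1881] 0.0444 35
top hub [0.6336 0.1404] 0.0918 92
top wall [0.6428 0.1405] 0.0655 707
post [ 0.5192 -0.0783  0.0841] 29
```

drive_tool --pt "-0.002 0.017 0 -0.18" --pt "-0.004 0.034 0 -0.36" --pt "-0.006 0.052 0 -0.54" --pt "-0.008 0.07 0 -0.72" --pt "-0.01 0.088 0 -0.9" --pt "-0.012 0.106 0 -1.08" --pt "-0.014 0.124 0 -1.26" --pt "-0.016 0.14 0 -1.44" --pt "-0.018 0.156 0 -1.6" --pt "-0.018 0.156 0 -1.665" --jaw 0

```text
time: 11.65
eef_pos: [0.488, -0.0768, 0.2259]
tcp_rot: [-3.141, -0.0, 1.545]
ft_force: [-0.6, 0.3, -0.1]
finger_gap: 0.0001
grasp_force: 0.0
```

drive_tool --pt "0 0 0.03 0" --pt "0 0 0.07 0" --pt "0 0 0.11 0" --pt "0 0 0.14 0" --pt "0 0 0.16 0" --pt "0 0 0.175 0" --pt "0 0 0.18 0" --pt "0 0 0.18 0"

```text
time: 12.65
eef_pos: [0.4877, -0.0764, 0.0461]
tcp_rot: [-3.141, -0.0, 1.543]
ft_force: [0.6, -0.2, -0.5]
finger_gap: -0.0001
grasp_force: 0.0
```

```bash
python3 - <<'E'
from h import *
s=bot.state(); print(s["time"],s["eef_pos"].round(4),s["tcp_rot"].round(3),s["joint_pos"].round(2),s["ft_force"].round(1),s["finger_gap"])
im,d,P,K,T=snap("wrist","w3.png")
E
```

```text
12.65 [ 0.4877 -0.0764  0.0461] [-3.141 -0.     1.543] [-0.18  0.39  2.    0.    0.75 -0.15] [ 0.6 -0.2 -0.5] -0.00013512227261496118
```

View pics/w3.png

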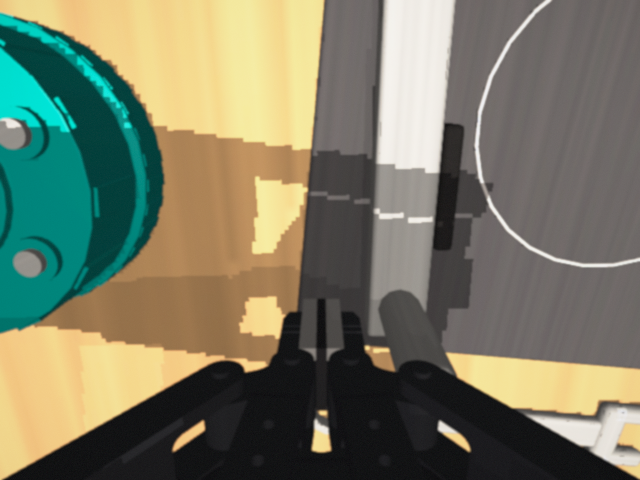

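The fingers at (320,330) stand behind the post at (400,310), with the bar above and the pad ahead of it. I'll compute the arc next.

```bash
cat > arc.py <<'E'
import sys; from h import *
def arc(phis,off,p0,yaw0,piv=np.array([.5244,.0702]),r=.149):
    out=[]
    for ph,o in zip(phis,off):
        a=ph-np.pi/2-.123; u=np.array([np.cos(a),np.sin(a)]); t=np.array([-u[1],u[0]])
        p=piv+r*u-o*t; yaw=a+np.pi-0.0   # tool y = t
        d=p-p0; out.append([d@[np.cos(yaw0),np.sin(yaw0)],d@[np.sin(yaw0),-np.cos(yaw0)],0,-(yaw-yaw0)])
    return np.round(out,3),p,yaw
if __name__=="__main__":
    s=bot.state(); p,y=s["eef_pos"][:2],s["tcp_rot"][2]
    ph=np.r_[.092,.092,np.arange(.15,1.06,.065)]
    ph=np.r_[.092,.1,.12,np.linspace(.16,1.04,17)]; off=np.r_[.028,.024,np.full(18,.0215)]
    for k in (0,10):
        o,p,y=arc(ph[k:k+10],off[k:k+10],p,y); print(o.tolist(),p,y)
E
python3 arc.py
```

```text
[[-0.001, 0.004, 0.0, 0.003], [-0.001, 0.009, 0.0, -0.005], [-0.002, 0.015, 0.0, -0.025], [-0.002, 0.021, 0.0, -0.065], [-0.003, 0.029, 0.0, -0.12], [-0.003, 0.037, 0.0, -0.175], [-0.002, 0.045, 0.0, -0.23], [-0.001, 0.054, 0.0, -0.285], [0.0, 0.062, 0.0, -0.34], [0.002, 0.07, 0.0, -0.395]] [ 0.55779544 -0.07659235] 1.9377963267948966
[[-0.001, 0.008, 0.0, -0.055], [-0.001, 0.016, 0.0, -0.11], [-0.002, 0.025, 0.0, -0.165], [-0.001, 0.033, 0.0, -0.22], [-0.0, 0.041, 0.0, -0.275], [0.001, 0.049, 0.0, -0.33], [0.003, 0.058, 0.0, -0.385], [0.005, 0.066, 0.0, -0.44], [0.008, 0.073, 0.0, -0.495], [0.011, 0.081, 0.0, -0.55]] [ 0.62959692 -0.03748871] 2.4877963267948964
```

drive_tool --pt "-0.001 0.004 0.0 0.003" --pt "-0.001 0.009 0.0 -0.005" --pt "-0.002 0.015 0.0 -0.025" --pt "-0.002 0.021 0.0 -0.065" --pt "-0.003 0.029 0.0 -0.12" --pt "-0.003 0.037 0.0 -0.175" --pt "-0.002 0.045 0.0 -0.23" --pt "-0.001 0.054 0.0 -0.285" --pt "0.0 0.062 0.0 -0.34" --pt "0.002 0.07 0.0 -0.395"

```text
time: 13.95
eef_pos: [0.5581, -0.0772, 0.0467]
tcp_rot: [3.141, 0.001, 1.94]
ft_force: [-0.6, -1.7, 1.7]
finger_gap: -0.0005
grasp_force: 1.0
```

drive_tool --pt "-0.001 0.008 0.0 -0.055" --pt "-0.001 0.016 0.0 -0.11" --pt "-0.002 0.025 0.0 -0.165" --pt "-0.001 0.033 0.0 -0.22" --pt "0.0 0.041 0.0 -0.275" --pt "0.001 0.049 0.0 -0.33" --pt "0.003 0.058 0.0 -0.385" --pt "0.005 0.066 0.0 -0.44" --pt "0.008 0.073 0.0 -0.495" --pt "0.011 0.081 0.0 -0.55"

```text
time: 15.2
eef_pos: [0.63, -0.0378, 0.0467]
tcp_rot: [3.141, 0.002, 2.49]
ft_force: [0.1, -1.1, 1.8]
finger_gap: 0.0
grasp_force: 0.8
```

```bash
python3 meas2.py; python3 - <<'E'
from h import *; from arc import arc
p=np.array([.6296,-.0375]);y=2.488
ph=np.linspace(1.08,1.48,10); o,p,y=arc(ph,np.full(10,.0215),p,y); print(o.tolist())
ph=[1.50,1.52,1.54,1.555]; o,p,y=arc(ph,np.full(4,.0215),p,y); print(o.tolist())
E
```

```text
15.2 [ 0.63   -0.0378  0.0467] [3.141e+00 2.000e-03 2.490e+00] [-0.08  0.56  1.67 -0.    0.91 -1.  ] [ 0.1 -1.1  1.8]
a -
b -
hub -
wrist wall [0.6129 0.0901] 0.0617 835
post [ 0.6266 -0.0304  0.0847] 2228
top a [0.5957 0.1989] 0.0445 33
top b [0.6851 0.1877] 0.0445 37
top hub [0.6331 0.1407] 0.0915 97
top wall [0.6326 0.1396] 0.0653 979
  drum in fixture hub -0.0008 0.0659
  drum in fixture wall -0.0012 0.0648
[[-0.001, 0.006, 0.0, -0.04], [-0.001, 0.013, 0.0, -0.084], [-0.002, 0.019, 0.0, -0.129], [-0.001, 0.026, 0.0, -0.173], [-0.001, 0.033, 0.0, -0.218], [-0.0, 0.039, 0.0, -0.262], [0.0, 0.046, 0.0, -0.306], [0.002, 0.053, 0.0, -0.351], [0.003, 0.059, 0.0, -0.395], [0.005, 0.066, 0.0, -0.44]]
[[-0.0, 0.003, 0.0, -0.02], [-0.001, 0.006, 0.0, -0.04], [-0.001, 0.009, 0.0, -0.06], [-0.001, 0.011, 0.0, -0.075]]
```

The brace is swinging with about 2 N and the drum is still home, so I'll carry on through the detent.

drive_tool --pt "-0.001 0.006 0.0 -0.04" --pt "-0.001 0.013 0.0 -0.084" --pt "-0.002 0.019 0.0 -0.129" --pt "-0.001 0.026 0.0 -0.173" --pt "-0.001 0.033 0.0 -0.218" --pt "0.0 0.039 0.0 -0.262" --pt "0.0 0.046 0.0 -0.306" --pt "0.002 0.053 0.0 -0.351" --pt "0.003 0.059 0.0 -0.395" --pt "0.005 0.066 0.0 -0.44"

```text
time: 16.55
eef_pos: [0.6654, 0.019, 0.0464]
tcp_rot: [3.141, 0.0, 2.931]
ft_force: [-0.3, 0.0, 2.4]
finger_gap: 0.0
grasp_force: 0.5
```

drive_tool --pt "0.0 0.003 0.0 -0.02" --pt "-0.001 0.006 0.0 -0.04" --pt "-0.001 0.009 0.0 -0.06" --pt "-0.001 0.009 0.0 -0.06"

```text
time: 17.05
eef_pos: [0.6679, 0.0266, 0.0462]
tcp_rot: [-3.141, -0.0, 2.988]
ft_force: [-0.2, 0.1, 0.2]
finger_gap: -0.0
grasp_force: 0.0
```

```bash
cat >> meas2.py <<'E'
im,d,P,K,T=snap("top");x,y,z=P[...,0],P[...,1],P[...,2]
Q=P[(x>.58)&(x<.74)&(y>-.03)&(y<.072)&(z>.024)&(z<.036)]
print("bar",len(Q)); 
if len(Q)>20:
    v=cv2.fitLine(Q[:,:2].astype(np.float32),cv2.DIST_HUBER,0,1e-4,1e-4).ravel(); print("bar angle phi",np.arctan2(v[1],v[0])+.123+np.pi/2)
Q=P[(x>.58)&(x<.74)&(y>-.03)&(y<.075)&(z>.08)&(z<.088)]
if len(Q): q=Q.mean(0)[:2]; print("post top",q,len(Q),"phi",np.arctan2(*(q-[.5244,.0702])[::-1])+.123+np.pi/2)
E
python3 meas2.py
```

```text
17.05 [0.6679 0.0266 0.0462] [-3.141 -0.     2.988] [ 0.02  0.61  1.57 -0.    0.96 -1.39] [-0.2  0.1  0.2]
a -
b -
hub -
wrist wall [0.6337 0.1096] 0.0656 40594
post [0.6612 0.0303 0.0848] 2125
top a [0.5957 0.1988] 0.045 35
top b [0.6852 0.188 ] 0.0445 36
hub -
top wall [0.6374 0.1404] 0.0653 401
  drum in fixture wall 0.0035 0.066
bar 141
bar angle phi 0.9676085
```

drive_tool --pt "0 -0.01 0 0" --pt "0 -0.025 0 0" --pt "0 -0.03 -0.03 0" --pt "0 -0.03 -0.08 0" --pt "0 -0.03 -0.13 0" --pt "0.03 -0.06 -0.18 0" --pt "0.08 -0.11 -0.2 0" --pt "0.12 -0.16 -0.2 0" --pt "0.12 -0.2 -0.2 0" --pt "0.12 -0.2 -0.2 0"

```text
time: 18.45
eef_pos: [0.5169, -0.1561, 0.2469]
tcp_rot: [-3.14, 0.001, 2.982]
ft_force: [-0.4, 1.4, 0.3]
finger_gap: 0.0
grasp_force: 0.0
```

```bash
python3 meas2.py; python3 - <<'E'
import cv2,glob,os
f=max(glob.glob("pics/top_*.png"),key=os.path.getmtime); im=cv2.imread(f)[150:340,150:440]
cv2.imwrite("pics/crop9.png",cv2.resize(im,None,fx=2.7,fy=2.7,interpolation=cv2.INTER_CUBIC))
E
```

```text
18.45 [ 0.5169 -0.1561  0.2469] [-3.140e+00  1.000e-03  2.982e+00] [-0.31  0.25  1.62 -0.    1.27 -1.73] [-0.4  1.4  0.3]
a -
b -
hub -
wrist wall [0.634 0.095] 0.0647 1770
post [0.672  0.0505 0.0841] 366
top a [0.5957 0.1985] 0.0442 36
top b [0.6853 0.1881] 0.0446 34
top hub [0.6333 0.1403] 0.0916 94
top wall [0.6326 0.1396] 0.0655 975
  drum in fixture hub -0.0006 0.0655
  drum in fixture wall -0.0013 0.0647
post [0.6732 0.0517 0.0849] 27
bar 293
bar angle phi 1.4600986
post top [0.67342714 0.05192815] 28 phi 1.5717976665388484
```

View pics/crop9.png

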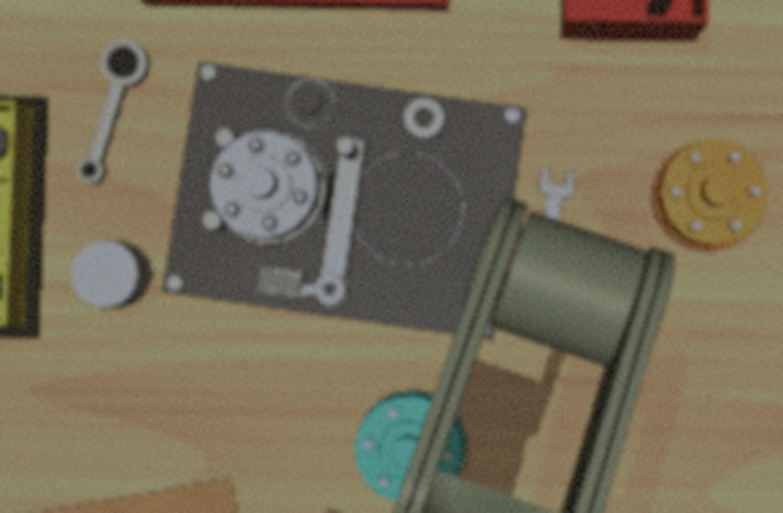

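The drum (264,185 in the crop) stands against both pins. The brace is seated at φ≈1.571 (post at 347,147), and the bearing, gear and other visible parts are where they were. I'm handing the job in.

```bash
python3 -c "
from rig import bot
print(bot.finish_job())"
```

```text
the job is handed in; nothing more can be done
None
```

The job is handed in at 18.5 s of the 56 s allowed: the drum measured within about 1 mm of home against both stop pins, the brace is seated at about 1.571 rad, and I touched none of the other parts.

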